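Clip the peg tin onto the eye bracket

ROBOT

A 6-joint arm with a two-finger parallel gripper is mounted at the origin on the work surface. World frame = base frame: x ahead of the robot, y to its left, z up, the work surface at z = 0. Lengths are in m, angles in rad, forces in N, time in s.
With the tool pointing down it reaches from about 0.3 to 0.875 m from the base axis. Payload 6.4 kg.
Tool frame: the origin (TCP) lies at the very end of the fingers, on their centre line; the grasp point (between the pads) lies 19 mm behind it; z points along the fingers, y is the direction in which the jaws open and shut (so a half turn about z gives the same grasp; the last joint's range is limited). The gripper opens to 85 mm and grips with 20 to 120 N. Pads are 22 mm wide; open, the fingers measure 114 mm over their backs; the gripper's body (76 mm by 85 mm) begins 54 mm behind the grasp point. The pads swing forward as they close: fully open they stand 13 mm farther back than shut.
Start: joints at [1.143, 0.181, 1.607, -0, 1.354, -0.206], TCP at [0.126, 0.561, 0.231] pointing down, gripper open.
Joint ranges: [-2.99, 2.99], [-0.89, 2.07], [0.3, 2.58], [-1.14, 4.28], [0, 2.63], [-3.12, 3.12]. Speed limits (rad/s): [2.57, 2.57, 3.01, 3.14, 3.14, 3.14].

INTERFACE

Orientations are given as a unit quaternion [w, x, y, z].
In Python, from station import sense, grab_frame, sign_off, recognise, cut_out, mark_of gives the robot as it stands. The module is installed in compiled form; this text tells all that it offers.
- The arm moves only by the tool send_rows, never from a script. Its argument "increments" is a list of rows, each a list of 2 entries, a list of its own where there are three numbers: the shift along the world's x, y, z as a fraction of full scale, then the turn about the world's z as a fraction of full scale. A call has 1 to 12 rows; each row shifts and turns the commanded pose from where the row before left it; what a row does not reach is not made up. Full scale, the value 1, is 0.5 m for a shift and 60 degrees for a turn. A row lasts 1/8 s, in which the tool goes at most 62.5 mm and 10.7 degrees, less where a joint would pass 70% of its speed; a pose out of reach is approached as far as the arm can. A call with a number of a shift or a turn outside -1 to 1 is refused whole. A call with a gripper value outside its range is refused whole. "fingers" is the opening, from -1 (shut) to 1 (fully open), so that 0 is half open, set as the call begins (left out, the last holds). The fingers move at their own pace and stop on an object; "squeeze" is the grip in N (left out, the last holds). Time passes only in rows, so rows that do not move let the fingers close. It gives the time, the measured TCP pose, the force and the opening at its end, in the units of the state.
- sense(): the state, without advancing time (a new reading comes with each control period).
- grab_frame(name): name is "side" or "top"; returns a dict with "pixels" (420x560x3 uint8, blue, green, red), "fovy" (degrees; the focal length in pixels is half the picture's height over the tangent of half this angle, whatever the lens; pixels are square), "cx", "cy" (the principal point, pixels), "xyz" and "orientation" of the camera in the world. Camera axes: x right, y up, looking along -z (the intrinsics and any distortion apply to the point x, -y, -z); pixel columns grow to the right and rows downward; lengths in m; the calibration is good to about 2 mm. A picture is of the moment at which its call begins. There is no depth.
- sign_off(): hands the job in, once; it reports no verdict.
Trained networks look in a picture, given as the dict that the camera call returned (one of the last four; its "shot" number tells which), for a name from the list of things; names that differ only in an ending like _2 or _b are one class to them, and where a whole thing is asked for, a point or a joint stands for the part that bears it (a point fixed in the world has none). Each returns a list of dicts, best first, with "score" (0 to 1); they miss things now and then, are a little off and sometimes report something else, mostly with a low value. They report only what shows in the picture. A call takes as long as a camera call. They do not tell look-alikes from the thing itself.
- recognise(picture, target): "at" ([column, row] as shares, 0 to 1, of the picture: columns of its width, rows of its height, amid what is visible of it).
- cut_out(picture, target): "pixels" (420x560 bool, what is visible of it) and "at" ([column, row] as shares, 0 to 1, of the picture: columns of its width, rows of its height, amid what is visible of it).
- mark_of(picture, target): "at" ([column, row] as shares, 0 to 1, of the picture: columns of its width, rows of its height: a listed point, or the origin of a listed thing).
The state is a dict: "t": time; "qpos": joint angles; "joint_velocities": joint speeds; "joint_torque": joint torques, N m; "tcp_pos": TCP position; "eef_rot": TCP orientation; "wrist_force": force on the tool from outside, world axes, zero at the start; "moment": the same for the moment, N m; "grip_width": opening from 0.0 (shut) to 1.0 (fully open).
Only numpy, scipy, OpenCV 4.12 (cv2) and the standard library are available. Lean on these libraries where they do the work, as an engineer would, in place of code of your own. Each camera call takes 0.05 s, during which the arm holds its last target. There are 200 camera calls.

TASK

Pick the clothes-peg tin up by the yellow tab of its snap hook, bring it in from the front so that the hook's nose comes over the red eye of the bracket, and press it down gently so that the eye's front bar pushes the red gate open, passes it, and the gate springs shut behind it. Then let go, so that the tin hangs still and upright from the eye by the crown of its hook, clear of the board. The eye is only lightly clamped, so never lean hard on it, and leave the other things on the board where they are.

Things in the scene. Friction and masses are not known exactly. Their poses are not given: they have to be found in the camera images.
- tab (a point): Middle of the yellow tab on top of the tin's snap hook, the grasp point: an upright block 36 mm long (x), 12 mm thick (y), 50 mm tall (21 mm above this point, 29 mm below); pinch it across y from above. x points from the hook's shank to its nose, z up. On the tin's axis, 213 mm above its underside.
- seat (a point): Where the eye bar's centre rests in the hook when it hangs: 39 mm below tab, same axes, under the peak of the crown. Hook 12 mm thick (y), mouth down; shank on -x (inner face at -14 mm), nose on +x (inner face +14, outer +22 mm, rounded tip 24 mm below this point); the tin's strap starts 75 mm below, so the bar enters sideways between them, under the nose. When hung, the bar's top is 35 mm below tab.
- gate (a joint): Red sprung gate closing the hook's mouth: 5 mm rod, pivot 12 mm to -x of seat and 32 mm below it, 29 mm long, rising 25 degrees to the nose when shut (0). Opens up and inward to 1.13 rad. Pushing the hook down over a bar takes 5 to 9 N, more than the tin weighs. It shuts once the bar's centre is within about 2 mm of seat; just beyond, the crown meets the bar, rigid.
- tin_base (a point): Centre of the underside of the peg tin; axes as tab.
- eye (a point): Marked point on the axis of the eye's front bar, 215 mm above the board. Front bar along y, x points back to the post. The hook's nose goes down inside the loop, behind the bar (+x), the shank stays in front (-x), x axes alike. CAUTION: the eye is clamped up to 13 mm higher or lower than this point (differs each time; x and y are true), so the press must be felt.
- jug: Blue plastic jug, 110 mm wide, 170 mm tall, handle on its +y side; bystander. Origin: centre of its underside.
- bottle: Green glass bottle with a red cap, 70 mm wide, 220 mm tall; bystander. Origin: centre of its underside.
- mug: White mug, 80 mm wide, 90 mm tall; bystander. Origin: centre of its underside.
- dustpan: Aluminium dustpan, 200 x 200 mm pan 43 mm high with a 100 mm handle towards its -x; bystander. Origin: under the middle of the pan.
- brush: Hand brush lying flat, handle towards its -x; bystander. Origin: its underside.
- soap: White bar of soap, 70 x 45 x 24 mm; bystander. Origin: centre of its underside.
- peg: One wooden clothes peg lying flat, 72 x 12 x 12 mm; bystander. Origin: centre of its underside.
- peg_tin: The whole peg tin: green, round, 84 mm across, 72 mm tall, wooden pegs on top, a steel strap over it carrying the aluminium snap hook; 234 mm tall in all, 0.2 to 0.4 kg, centre of mass on its axis. Stands upright at the start. Same frame as tin_base.
- bracket: The whole eye bracket, fixed to the board; origin on the board below eye, same axes. Eye: rigid level loop of red 8 mm bar, front bar 60 mm between the centres of the two sides, which run back (+x) 45 mm, then converge on a steel post 85 mm behind the front bar, 232 mm tall, on an 80 x 80 x 8 mm foot. It stands 20 N on the eye, no more.
Not all that is in view belongs to the job. What is shaped like the bracket but pink or purple is not meant.

How it is judged:
By the outcome, as a careful person would: the job done as asked, in the order asked, and still so for the second after the job is handed in, with the robot touching nothing.
It also fails if it takes over 64 s, if anything falls off the work surface, if the arm or the gripper's body presses on something with over 40 N, if the wrist force passes 120 N, or if a joint passes its speed limit or range.

## Working session

There is one attempt and no reset: what is moved stays moved. The work goes in short steps, Python scripts to look and compute and a tool call to move; the robot and the scene stay as the last step left them, time stands still between calls to the robot, and variables do not carry over. Pictures are saved under pics/ and viewed, about 8 in all and at most 12, crops included, and the job is handed in when it is done.

Besides the shell and the picture viewer there is one more tool, called after "Emit:" by a JSON object that holds its "api" and its "payload". send_rows: Moves the arm, as the interface text tells. Shift numbers are shares of 0.5 m and turn numbers shares of 60 degrees, none past 1 either way. Its arguments: {"type":"object","properties":{"increments":{"type":"array","items":{"type":"array"}},"fingers":{"type":"number"},"squeeze":{"type":"number"}},"required":["increments"]}

```bash
mkdir -p pics; cat > h.py <<'E'
import numpy as np, cv2
from scipy.spatial.transform import Rotation as R
from station import *
def ray(p,uv):
    f=p["pixels"].shape[0]/2/np.tan(np.radians(p["fovy"])/2)
    d=np.array([(uv[0]-p["cx"])/f,-(uv[1]-p["cy"])/f,-1.])
    q=p["orientation"]; r=R.from_quat([q[1],q[2],q[3],q[0]])
    d=r.apply(d); return np.array(p["xyz"]),d/np.linalg.norm(d)
def proj(p,X):
    f=p["pixels"].shape[0]/2/np.tan(np.radians(p["fovy"])/2)
    q=p["orientation"]; r=R.from_quat([q[1],q[2],q[3],q[0]])
    c=r.inv().apply(np.array(X)-p["xyz"]); return np.array([p["cx"]+f*c[0]/-c[2],p["cy"]-f*c[1]/-c[2]])
def atz(p,uv,z):
    o,d=ray(p,uv); return o+d*(z-o[2])/d[2]
def tri(p1,u1,p2,u2):
    o1,d1=ray(p1,u1);o2,d2=ray(p2,u2)
    A=np.stack([d1,-d2],1); s=np.linalg.lstsq(A,o2-o1,rcond=None)[0]
    a,b=o1+s[0]*d1,o2+s[1]*d2
    return (a+b)/2,np.linalg.norm(a-b)
px=lambda r:np.array(r["at"])*[560,420]
E
python3 - <<'E'
from h import *
np.set_printoptions(precision=4,suppress=True)
P={n:grab_frame(n) for n in("side","top")}
for n,p in P.items():
    cv2.imwrite(f"pics/{n}0.png",p["pixels"]); print(n,{k:v for k,v in p.items() if k!="pixels"})
    for t in("tab","seat","tin_base","eye","bracket","peg_tin","jug","bottle","mug","dustpan","brush","soap","peg"):
        print(t,[(px(r).round(1).tolist(),round(r["score"],2)) for r in mark_of(p,t)][:4])
print(sense())
E
```

```text
side {'fovy': 42.35389264347969, 'cx': 277.38106021981304, 'cy': 217.60420722480964, 'xyz': array([ 0.2912, -1.0343,  0.9858]), 'orientation': array([ 0.898 ,  0.433 , -0.0418, -0.0657]), 'shot': 1}
tab [([279.8, 234.3], 0.62)]
seat [([281.3, 248.6], 0.62)]
tin_base [([285.7, 300.6], 0.68)]
eye [([180.8, 276.1], 0.85), ([167.6, 155.5], 0.82), ([280.0, 142.4], 0.79)]
bracket [([283.1, 203.5], 0.78), ([322.4, 182.7], 0.55)]
peg_tin [([280.2, 301.4], 0.72)]
jug [([412.7, 322.8], 0.96)]
bottle [([359.4, 204.9], 0.66)]
mug [([381.7, 251.8], 0.94)]
dustpan [([257.4, 162.2], 0.74), ([275.4, 237.6], 0.71)]
brush [([289.9, 263.6], 0.42)]
soap [([249.2, 266.5], 0.59)]
peg [([289.4, 262.3], 0.63), ([279.7, 304.5], 0.29)]
top {'fovy': 46.40649576628426, 'cx': 283.69159319335745, 'cy': 213.06412161653054, 'xyz': array([0.1465, 0.0224, 1.7192]), 'orientation': array([ 0.7092,  0.0745, -0.0782, -0.6967]), 'shot': 2}
tab [([333.6, 220.2], 0.82)]
seat []
tin_base [([327.8, 234.6], 0.97)]
eye [([216.2, 199.8], 0.91), ([363.4, 291.7], 0.74), ([180.4, 154.0], 0.71), ([215.9, 302.3], 0.62)]
bracket [([35
[... 188 characters left out ...]
.5], 0.18)]
bottle [([235.4, 150.9], 0.63)]
mug [([289.1, 153.6], 0.64)]
dustpan [([152.1, 220.7], 0.77)]
brush [([425.5, 221.5], 0.95), ([154.4, 219.9], 0.49)]
soap [([288.9, 247.0], 0.63)]
peg [([290.9, 221.7], 0.66)]
{'t': 1.4, 'qpos': array([ 1.1427,  0.1808,  1.607 ,  0.    ,  1.3538, -0.2063]), 'joint_velocities': array([ 0.0011, -0.0007,  0.0002,  0.    , -0.0011, -0.0004]), 'joint_torque': array([ -0.0006, -44.4839, -35.1675,  -0.0004,   0.0008,  -0.    ]), 'tcp_pos': array([0.1265, 0.5609, 0.2313]), 'eef_rot': array([-0.    ,  0.1107,  0.9939,  0.    ]), 'wrist_force': array([-0.2924,  0.0862,  0.3476]), 'moment': array([-0.0008,  0.0635,  0.0585]), 'grip_width': 1.0023586956871728}
```

View pics/side0.png

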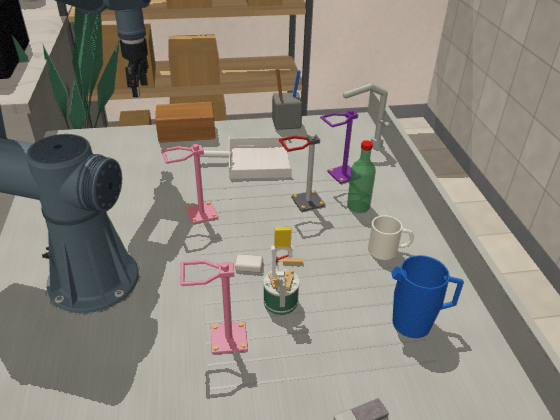

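View pics/top0.png

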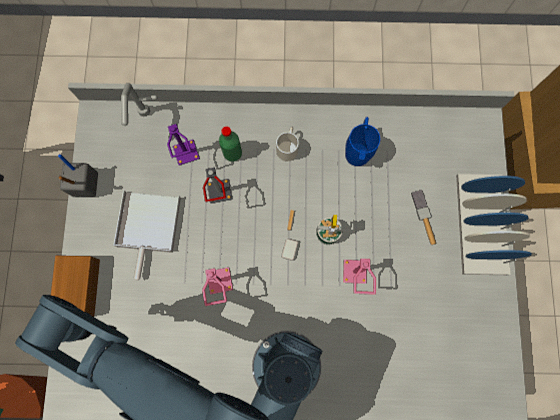

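Candidates for the eye are: the red one at side (298,142) / top (215,186); pink at side (205,270) and (182,155), top (215,285) and (362,275); purple at side (338,118), top (182,148). Only the red one fits the description. The tin is at side (281,285), tab (283,237); top (329,231). There is only one tin. Next is one close crop to check these.

```bash
python3 - <<'E'
from h import *
np.set_printoptions(precision=4,suppress=True)
S=grab_frame("side");T=grab_frame("top")
def crop(p,x,y,w,h,W,H): return cv2.resize(p["pixels"][y:y+h,x:x+w],(W,H),interpolation=cv2.INTER_CUBIC)
a=np.hstack([crop(S,265,125,75,57,400,300),crop(T,195,160,75,57,400,300)])
b=np.hstack([crop(S,245,220,100,75,400,300),crop(T,300,200,75,57,400,300)])
cv2.imwrite("pics/crop1.png",np.vstack([a,b]))
e,d=tri(S,[281,142],T,[216,199.8]);print("eye",e,d)
print("eye on plane .215: side",atz(S,[280,142.4],.215),"top",atz(T,[216.2,199.8],.215))
for s,t in(("tab","tab"),("tin_base","tin_base")):
    u=px(mark_of(S,s)[0]);v=px(mark_of(T,t)[0]);print(s,u,v,tri(S,u,T,v), atz(S,u,.213 if s=="tab" else 0),atz(T,v,.213 if s=="tab" else 0))
for n,p in(("S",S),("T",T)):
    m=cv2.cvtColor(p["pixels"],cv2.COLOR_BGR2HSV)
    y=(m[...,0]>20)&(m[...,0]<33)&(m[...,1]>180)&(m[...,2]>110)
    k,l,st,c=cv2.connectedComponentsWithStats(y.astype(np.uint8))
    print(n,[(st[i].tolist(),c[i].round(1).tolist()) for i in range(1,k) if st[i,4]>15])
E
```

```text
eye [0.5123 0.2297 0.2305] 0.0002700507615974343
eye on plane .215: side [0.5139 0.254  0.215 ] top [0.516  0.2313 0.215 ]
tab [278.712 234.99 ] [332.584 221.298] (array([ 0.4511, -0.1364,  0.2143]), np.float64(0.005062784194594932)) [ 0.4488 -0.1354  0.213 ] [ 0.4539 -0.1366  0.213 ]
tin_base [283.08  302.988] [324.016 233.604] (array([ 0.4601, -0.1297, -0.0153]), np.float64(0.010342401777825447)) [ 0.4627 -0.1427  0.    ] [ 0.4521 -0.1283  0.    ]
S [([275, 227, 16, 20, 283], [282.0, 236.7])]
T [([332, 215, 5, 11, 40], [334.3, 219.9])]
```

View pics/crop1.png

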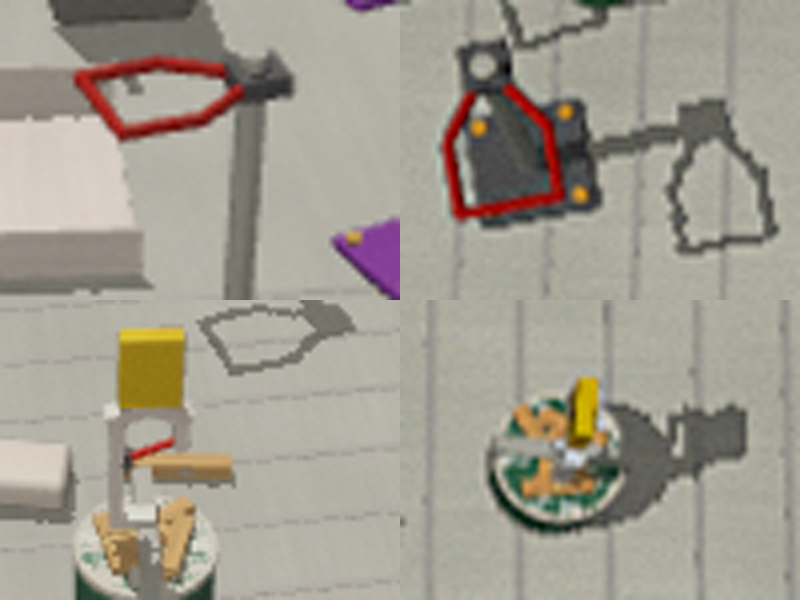

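The crop confirms the red eye on its steel post. It also shows the yellow tab with the shank on the left and the red gate rising to the nose on the right, so +x of the tin is roughly world +x. Next I fit models of both.

```bash
cat >> h.py <<'E'
from scipy.optimize import minimize, least_squares
def hsv(p): return cv2.cvtColor(p["pixels"],cv2.COLOR_BGR2HSV)
def tabmask(p):
    m=hsv(p); return ((m[...,0]>20)&(m[...,0]<33)&(m[...,1]>180)&(m[...,2]>80))
def boxsil(p,x,y,z,yaw,K=8):
    c,s=np.cos(yaw),np.sin(yaw)
    V=[proj(p,[x+c*a-s*b,y+s*a+c*b,z+h]) for a in(-.018,.018) for b in(-.006,.006) for h in(-.029,.021)]
    im=np.zeros((420*K//4,560*K//4),np.uint8) ; return V
def fit_tab(Ps,x0,K=6):
    def cost(v):
        t=0
        for p in Ps:
            m=tabmask(p); ys,xs=np.nonzero(m); ok=(abs(xs-np.median(xs))<25)&(abs(ys-np.median(ys))<25)
            xs,ys=xs[ok],ys[ok]; o=np.array([xs.min()-10,ys.min()-10])
            M=np.zeros((60,60),np.uint8); M[ys-o[1],xs-o[0]]=1
            V=np.array(boxsil(p,*v[:3],v[3]))-o
            h=cv2.convexHull(V.astype(np.float32))[:,0]
            big=np.zeros((60*K,60*K),np.uint8)
            cv2.fillPoly(big,[np.round(((h+.5)*K-.5)*16).astype(np.int32)],1,shift=4)
            A=big.reshape(60,K,60,K).mean((1,3)); t+=np.abs(A-M).sum()
        return t
    best=None
    for yaw in np.radians([-30,-15,0,15,30]):
        sx=np.array([list(x0)+[yaw]]*5); sx[1:]+=np.diag([.006,.006,.006,.15])
        r=minimize(cost,sx[0],method="Nelder-Mead",options=dict(initial_simplex=sx,xatol=1e-4,fatol=.01))
        if best is None or r.fun<best.fun: best=r
    return best.x,best.fun
E
python3 - <<'E'
from h import *
np.set_printoptions(precision=4,suppress=True)
S=grab_frame("side");T=grab_frame("top")
x,f=fit_tab([S,T],[.45,-.136,.213]);print("tab",x[:3],np.degrees(x[3]),f)
for p in(S,T):print(" single",fit_tab([p],[.45,-.136,.213]))
# eye loop
D={}
for n,p,(cx,cy) in(("S",S,(297,143)),("T",T,(215,187))):
    m=hsv(p);r=((m[...,0]<8)|(m[...,0]>172))&(m[...,1]>170)&(m[...,2]>70)
    ys,xs=np.nonzero(r);ok=(abs(xs-cx)<28)&(abs(ys-cy)<20);D[n]=(p,np.stack([xs,ys],1)[ok].astype(float));print(n,ok.sum())
def loop(v,n=25):
    L=np.array([[.07,.012],[.045,.03],[0,.03],[0,-.03],[.045,-.03],[.07,-.012]])
    pts=np.vstack([np.linspace(a,b,n) for a,b in zip(L[:-1],L[1:])])
    c,s=np.cos(v[3]),np.sin(v[3]);return np.c_[v[0]+c*pts[:,0]-s*pts[:,1],v[1]+s*pts[:,0]+c*pts[:,1],np.full(len(pts),v[2])]
def res(v,keys="ST"):
    o=[]
    W=loop(v)
    for k in keys:
        p,X=D[k];q=np.array([proj(p,w) for w in W]);d=np.linalg.norm(X[:,None]-q[None],axis=2)
        o+= [d.min(1), d.min(0)[25:100]*.7]
    return np.concatenate(o)
r=least_squares(res,[.515,.232,.22,.0]);print("eye",r.x[:3],np.degrees(r.x[3]),r.cost)
for z in(.2,.21,.22,.23):
    q=least_squares(lambda v:res([v[0],v[1],z,v[2]]),[.515,.232,0]);print(z,q.x,q.cost)
end=[((280,139.8),(206.2,200.5)),((288.2,150.6),(225,197.4))]
for a,b in end:print(tri(S,a,T,b))
E
```

```text
tab [ 0.4552 -0.1404  0.215 ] -9.981946968513931 83.55555555555554
 single (array([ 0.4585, -0.1306,  0.2072, -0.1943]), np.float64(54.50000000000001))
 single (array([ 0.454 , -0.14  ,  0.2175, -0.182 ]), np.float64(21.083333333333336))
S 128
T 127
eye [0.5199 0.2345 0.2192] 12.26537375251018 60.29976686939198
0.2 [0.5262 0.2482 0.1272] 1185.0500443621531
0.21 [0.5227 0.2396 0.238 ] 320.8840537624683
0.22 [0.5196 0.2341 0.2104] 61.7091460899037
0.23 [0.5168 0.2282 0.2022] 422.30946133960015
(array([0.5138, 0.2622, 0.2181]), np.float64(0.002766446137612556))
(array([0.526 , 0.2035, 0.2176]), np.float64(0.004484402618852393))
```

```bash
python3 - <<'E'
from h import *
np.set_printoptions(precision=4,suppress=True)
S=grab_frame("side");T=grab_frame("top")
def cen(p):
    m=tabmask(p);ys,xs=np.nonzero(m);ok=(abs(xs-np.median(xs))<25)&(abs(ys-np.median(ys))<25);xs,ys=xs[ok],ys[ok]
    return np.array([xs.mean(),ys.mean()]),(xs.min(),xs.max(),ys.min(),ys.max(),len(xs))
for v in([.4552,-.1404,.215,-.174],[.452,-.137,.213,-.174],[.455,-.138,.213,-.174]):
  for p in(S,T):
    V=np.array(boxsil(p,*v));h=cv2.convexHull(V.astype(np.float32))[:,0]
    M=cv2.moments(h);print(cen(p),"model",M["m10"]/M["m00"],M["m01"]/M["m00"],h.min(0),h.max(0),M["m00"])
def res(v,P=(S,T)):
    o=[]
    for p in P:
        h=cv2.convexHull(np.array(boxsil(p,v[0],v[1],v[2],np.radians(-10))).astype(np.float32))[:,0].astype(np.float64);M=cv2.moments(h.astype(np.float32))
        o+=list(np.array([M["m10"]/M["m00"],M["m01"]/M["m00"]])-cen(p)[0])
    return np.array(o)
r=least_squares(res,[.455,-.138,.213],diff_step=1e-3);print("cent fit",r.x,r.fun)
for p in (S,T): print("z fixed",least_squares(lambda v:res([v[0],v[1],.213],[p]),[.455,-.138],diff_step=1e-3).x)
print("pink foot top-view",[atz(T,u,.0) for u in((218,277),(358,270))],"pink front",[atz(T,u,.215) for u in((215,302),)])
for p in(S,T):
  ys,xs=np.nonzero(tabmask(p)); print(sorted({(int(y),int(xs[ys==y].min()),int(xs[ys==y].max())) for y in ys if 210<y<250}))
E
```

```text
(array([282.0734, 236.6643]), (np.int64(275), np.int64(290), np.int64(227), np.int64(246), 286)) model 281.9479373441101 236.7449307703601 [273.5299 226.1605] [290.4771 247.4139] 342.5600343372207
(array([334.1 , 220.86]), (np.int64(332), np.int64(336), np.int64(215), np.int64(227), 50)) model 333.79240966631556 220.96930990457747 [330.0902 213.5089] [337.4802 228.4061] 68.61360054882243
(array([282.0734, 236.6643]), (np.int64(275), np.int64(290), np.int64(227), np.int64(246), 286)) model 280.23942647448314 236.56889345720174 [271.8705 226.0135] [288.738  247.2088] 340.61970401066355
(array([334.1 , 220.86]), (np.int64(332), np.int64(336), np.int64(215), np.int64(227), 50)) model 332.6487167643009 222.0730520690708 [328.9651 214.6335] [336.3182 229.4894] 68.02537933993153
(array([282.0734, 236.6643]), (np.int64(275), np.int64(290), np.int64(227), np.int64(246), 286)) model 281.6608567693547 236.74308594258628 [273.2684 226.1857] [290.167  247.3846] 340.7973307580687
(array([334.1 , 220.86]), (np.int64(332), np.int64(336), np.int64(215), np.int64(227), 50)) model 332.96217396993586 22
[... 192 characters left out ...]
16]
pink foot top-view [array([0.2917, 0.2419, 0.    ]), array([ 0.3248, -0.2475,  0.    ])] pink front [array([0.1983, 0.2201, 0.215 ])]
[(227, 287, 289), (228, 275, 289), (229, 275, 290), (230, 275, 290), (231, 275, 290), (232, 275, 289), (233, 275, 289), (234, 275, 289), (235, 275, 289), (236, 275, 289), (237, 275, 289), (238, 275, 289), (239, 275, 289), (240, 275, 289), (241, 275, 289), (242, 275, 289), (243, 275, 289), (244, 275, 289), (245, 275, 289), (246, 275, 285)]
[(215, 334, 336), (216, 333, 336), (217, 333, 336), (218, 332, 336), (219, 333, 336), (220, 333, 336), (221, 333, 336), (222, 333, 335), (223, 332, 335), (224, 332, 336), (225, 332, 335), (226, 332, 335), (227, 332, 334)]
```

Emit:
{"api": "send_rows", "payload": {"increments": [[[0,0,0.12],0],[[0,0,0.12],0],[[0.07,-0.065,0],0.045],[[0.07,-0.065,0],0],[[0.07,-0.065,0],0],[[0.07,-0.065,0],0],[[0.07,-0.065,0],0],[[0.07,-0.065,0],0],[[0.07,-0.065,0],0],[[0.07,-0.065,0],0]], "fingers": 1, "squeeze": 45}}

```text
t: 3.15
tcp_pos: [0.4075, 0.2997, 0.3515]
eef_rot: [0.0, 0.087, 0.996, 0.0]
wrist_force: [-0.2, 0.5, 0.4]
grip_width: 0.998
```

Emit:
{"api": "send_rows", "payload": {"increments": [[[0.013,-0.11,0],0],[[0.013,-0.11,0],0],[[0.013,-0.11,0],0],[[0.013,-0.11,0],0],[[0.013,-0.11,0],0],[[0.013,-0.11,0],0],[[0.013,-0.11,0],0],[[0.0,-0.08,0],0],[[0,0,0],0]]}}

```text
t: 4.28
tcp_pos: [0.4517, -0.1265, 0.351]
eef_rot: [-0.0, 0.089, 0.996, -0.0]
wrist_force: [0.9, 0.2, -0.4]
grip_width: 0.998
```

Emit:
{"api": "send_rows", "payload": {"increments": [[[0.008,-0.027,0],0],[[0,0,-0.07],0],[[0,0,-0.07],0],[[0,0,-0.07],0],[[0,0,-0.06],0],[[0,0,-0.04],0],[[0,0,0],0]]}}

```text
t: 5.15
tcp_pos: [0.4553, -0.1363, 0.1949]
eef_rot: [-0.001, 0.086, 0.996, 0.001]
wrist_force: [0.2, -0.3, 0.8]
grip_width: 0.996
```

```bash
python3 - <<'E'
from h import *
S=grab_frame("side");T=grab_frame("top")
def crop(p,x,y,w,h,W,H): return cv2.resize(p["pixels"][y:y+h,x:x+w],(W,H),interpolation=cv2.INTER_CUBIC)
cv2.imwrite("pics/g.png",np.hstack([crop(S,235,180,100,100,400,400),crop(T,285,180,100,100,400,400)]));print(sense()["tcp_pos"])
E
```

```text
[ 0.45658445 -0.13730507  0.1970853 ]
```

View pics/g.png

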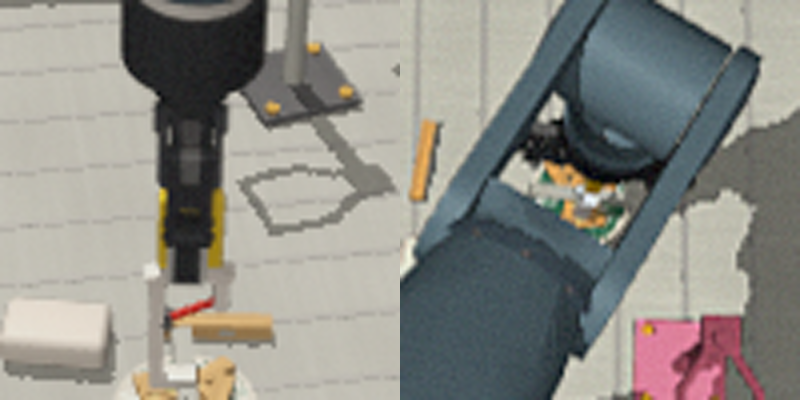

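The finger sits centred over the tab, with yellow showing on both sides at crop x≈160 and 220. Closing the fingers now.

Emit:
{"api": "send_rows", "payload": {"increments": [[[0,-0.004,0],0],[[0,0,0],0],[[0,0,0],0],[[0,0,0],0],[[0,0,0],0],[[0,0,0],0],[[0,0,0],0],[[0,0,0],0]], "fingers": -1, "squeeze": 50}}

```text
t: 6.25
tcp_pos: [0.4561, -0.1397, 0.1966]
eef_rot: [0.0, 0.087, 0.996, -0.0]
wrist_force: [-1.5, -0.5, 4.2]
grip_width: 0.13
```

Emit:
{"api": "send_rows", "payload": {"increments": [[[0,0,0.01],0],[[0,0,0.02],0],[[0,0,0.05],0],[[0,0,0.06],0],[[0,0,0.06],0],[[0,0,0.03],0],[[0,0,0],0],[[0,0,0],0]]}}

```text
t: 7.25
tcp_pos: [0.4554, -0.1392, 0.3098]
eef_rot: [-0.001, 0.087, 0.996, 0.001]
wrist_force: [-0.2, 0.5, -2.8]
grip_width: 0.135
```

```bash
python3 - <<'E'
from h import *
print(sense())
E
```

```text
{'t': 7.25, 'qpos': array([-5.46653527e-01, -1.03558007e-01,  1.74287598e+00, -1.60399329e-05,
        1.50468996e+00, -1.94273911e+00]), 'joint_velocities': array([ 9.41215144e-05,  7.11304899e-03,  6.60154646e-03, -2.06716574e-03,
        9.94940116e-04,  1.78844089e-04]), 'joint_torque': array([ 2.35331553e-02, -3.39458871e+01, -3.95341229e+01,  1.07296096e-02,
       -5.10914053e-02,  1.86521629e-05]), 'tcp_pos': array([ 0.4553678 , -0.13920625,  0.30982718]), 'eef_rot': array([-1.08603309e-03,  8.72437135e-02,  9.96186266e-01,  5.28197798e-04]), 'wrist_force': array([-0.1551123 ,  0.54797875, -2.78950772]), 'moment': array([ 0.03292677, -0.02588556,  0.04215948]), 'grip_width': 0.13452759252307003}
```

Emit:
{"api": "send_rows", "payload": {"increments": [[[0,0.03,0],0.03],[[0,0.06,0],0.035],[[0,0.09,0],0.04],[[0,0.09,0],0.04],[[0,0.09,0],0.04],[[0,0.09,0],0.04],[[0,0.09,0],0.04],[[0,0.08,0],0.04],[[0,0.06,0],0.04],[[0,0.04,0],0.03],[[0,0,0],0],[[0,0,0],0]]}}

```text
t: 8.75
tcp_pos: [0.4554, 0.2204, 0.3107]
eef_rot: [-0.001, -0.109, 0.994, -0.0]
wrist_force: [-1.2, 0.3, -4.0]
grip_width: 0.137
```

Emit:
{"api": "send_rows", "payload": {"increments": [[[0,0,-0.02],0],[[0,0,-0.02],0],[[0,0,0],0],[[0,0,0],0]]}}

```text
t: 9.25
tcp_pos: [0.4561, 0.2202, 0.2913]
eef_rot: [-0.0, -0.109, 0.994, -0.0]
wrist_force: [0.2, 0.3, -3.3]
grip_width: 0.131
```

```bash
python3 - <<'E'
from h import *
np.set_printoptions(precision=4,suppress=True)
s=sense();print(s["tcp_pos"],s["eef_rot"],s["wrist_force"],s["moment"])
S=grab_frame("side");T=grab_frame("top")
def crop(p,x,y,w,h,W,H): return cv2.resize(p["pixels"][y:y+h,x:x+w],(W,H),interpolation=cv2.INTER_CUBIC)
c=proj(S,[.49,.23,.24]).astype(int);d=proj(T,[.49,.23,.24]).astype(int)
print(c,d)
cv2.imwrite("pics/a.png",np.hstack([crop(S,c[0]-55,c[1]-60,110,120,495,540),crop(T,d[0]-40,d[1]-60,60,120,270,540)]))
cv2.imwrite("pics/sraw1.png",S["pixels"])
# where camera sees seat/tab expected from TCP
t=s["tcp_pos"];print("tab px expected",proj(S,t+[0,0,.017]),"eye px",proj(S,[.5199,.2345,.2192]))
for n in("tab","seat","tin_base"):print(n,[(px(r).round(1).tolist(),round(r["score"],2)) for r in mark_of(S,n)][:3])
E
```

```text
[0.4561 0.2202 0.2913] [-0.0001 -0.1086  0.9941 -0.    ] [ 0.1888  0.3142 -3.2658] [-0.0222 -0.0034 -0.0155]
[272 139] [215 206]
tab px expected [260.8743 119.2791] eye px [283.3037 144.5504]
tab [([256.7, 120.2], 0.82)]
seat [([261.7, 133.9], 0.58), ([248.9, 268.8], 0.56)]
tin_base [([261.7, 185.5], 0.59)]
```

View pics/a.png

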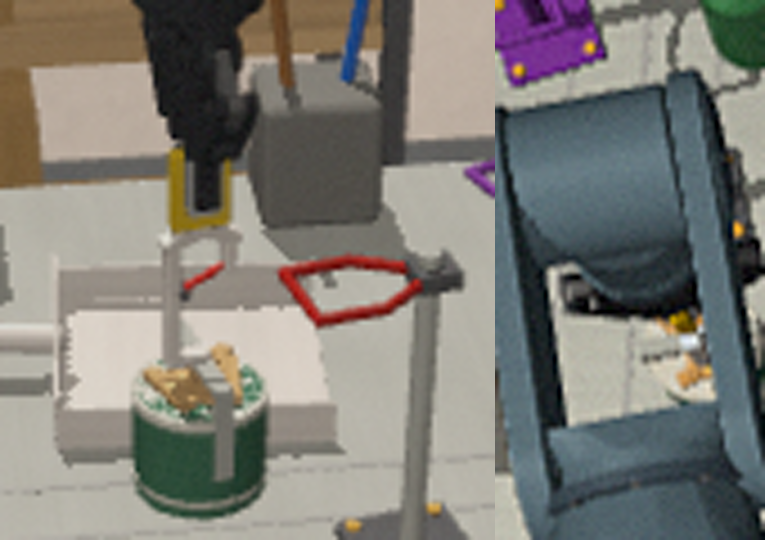

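Emit:
{"api": "send_rows", "payload": {"increments": [[[0.012,0.003,0],0],[[0.022,0.005,0],0],[[0.022,0.005,0],0],[[0.022,0.005,0],0],[[0.022,0.005,0],0],[[0.017,0.004,0],0],[[0.01,0.002,0],0],[[0,0,0],0],[[0,0,0],0]]}}

```text
t: 10.62
tcp_pos: [0.5192, 0.2349, 0.2913]
eef_rot: [-0.0, -0.109, 0.994, -0.0]
wrist_force: [-0.7, -0.3, -4.9]
grip_width: 0.131
```

```bash
python3 - <<'E'
from h import *
np.set_printoptions(precision=4,suppress=True)
s=sense();print(s["tcp_pos"],s["wrist_force"],s["moment"])
S=grab_frame("side")
def crop(p,x,y,w,h,W,H): return cv2.resize(p["pixels"][y:y+h,x:x+w],(W,H),interpolation=cv2.INTER_CUBIC)
cv2.imwrite("pics/b.png",crop(S,245,95,75,75,600,600))
t=s["tcp_pos"]+np.array([0,0,.017]);c,n=np.cos(.214),np.sin(.214)
f=lambda a,z:proj(S,t+[c*a,n*a,z])
for nm,a,z in(("gate pivot",-.012,-.071),("gate tip",.014,-.059),("nose tip",.018,-.063),("seat",0,-.039)):print(nm,(f(a,z)-[245,95])*8)
print("eye mid",(proj(S,[.5199,.2345,.2192])-[245,95])*8,"mm up ->px",(proj(S,[.5199,.2345,.2292])-proj(S,[.5199,.2345,.2192]))*.8)
E
```

```text
[0.5192 0.2349 0.2913] [-0.7442 -0.2946 -4.8726] [ 0.0285 -0.0518  0.0159]
gate pivot [272.6948 355.744 ]
gate tip [344.7637 311.9789]
nose tip [355.2985 320.365 ]
seat [307.9257 266.5064]
eye mid [306.4297 396.4036] mm up ->px [ 0.0733 -2.5399]
```

View pics/b.png

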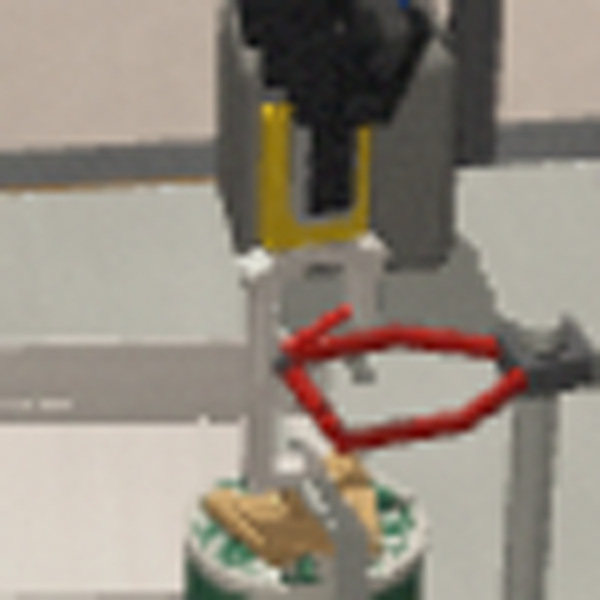

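Emit:
{"api": "send_rows", "payload": {"increments": [[[0,0,-0.01],0],[[0,0,-0.01],0],[[0,0,-0.006],0],[[0,0,0],0],[[0,0,0],0]]}}

```text
t: 11.3
tcp_pos: [0.5196, 0.2349, 0.2784]
eef_rot: [0.0, -0.109, 0.994, 0.0]
wrist_force: [0.1, -1.0, -3.3]
grip_width: 0.133
```

Emit:
{"api": "send_rows", "payload": {"increments": [[[0,0,-0.004],0],[[0,0,-0.004],0],[[0,0,0],0]]}}

```text
t: 11.68
tcp_pos: [0.5193, 0.2349, 0.274]
eef_rot: [-0.0, -0.109, 0.994, -0.0]
wrist_force: [-1.3, 1.3, -1.9]
grip_width: 0.133
```

Emit:
{"api": "send_rows", "payload": {"increments": [[[0,0,-0.004],0],[[0,0,-0.004],0],[[0,0,0],0]]}}

```text
t: 12.05
tcp_pos: [0.5198, 0.235, 0.2711]
eef_rot: [0.001, -0.109, 0.994, 0.0]
wrist_force: [-1.0, -0.9, 2.7]
grip_width: 0.133
```

Emit:
{"api": "send_rows", "payload": {"increments": [[[0,0,-0.004],0],[[0,0,-0.004],0],[[0,0,0],0]]}}

```text
t: 12.42
tcp_pos: [0.5195, 0.235, 0.2669]
eef_rot: [0.0, -0.109, 0.994, 0.0]
wrist_force: [-2.8, -1.0, 4.2]
grip_width: 0.131
```

Emit:
{"api": "send_rows", "payload": {"increments": [[[0,0,-0.004],0],[[0,0,-0.004],0],[[0,0,0],0]]}}

```text
t: 12.8
tcp_pos: [0.5187, 0.2349, 0.2621]
eef_rot: [-0.001, -0.109, 0.994, -0.0]
wrist_force: [-5.1, -1.6, 2.9]
grip_width: 0.136
```

Emit:
{"api": "send_rows", "payload": {"increments": [[[0,0,-0.004],0],[[0,0,-0.004],0],[[0,0,0],0]]}}

```text
t: 13.18
tcp_pos: [0.5187, 0.2348, 0.2574]
eef_rot: [-0.001, -0.109, 0.994, -0.0]
wrist_force: [-5.2, -1.4, 2.1]
grip_width: 0.135
```

Emit:
{"api": "send_rows", "payload": {"increments": [[[0,0,-0.004],0],[[0,0,-0.004],0],[[0,0,0],0]]}}

```text
t: 13.55
tcp_pos: [0.5187, 0.2348, 0.2532]
eef_rot: [-0.001, -0.109, 0.994, -0.0]
wrist_force: [-5.6, -0.9, 1.3]
grip_width: 0.136
```

Emit:
{"api": "send_rows", "payload": {"increments": [[[0,0,-0.004],0],[[0,0,0],0]]}}

```text
t: 13.8
tcp_pos: [0.5186, 0.2347, 0.2512]
eef_rot: [-0.001, -0.109, 0.994, -0.0]
wrist_force: [-6.4, -1.9, -0.5]
grip_width: 0.136
```

Emit:
{"api": "send_rows", "payload": {"increments": [[[0,0,-0.004],0],[[0,0,0],0]]}}

```text
t: 14.05
tcp_pos: [0.5186, 0.2347, 0.2492]
eef_rot: [-0.001, -0.109, 0.994, -0.0]
wrist_force: [-6.1, -1.4, -0.4]
grip_width: 0.133
```

Emit:
{"api": "send_rows", "payload": {"increments": [[[0,0,-0.004],0],[[0,0,0],0]]}}

```text
t: 14.3
tcp_pos: [0.5188, 0.2348, 0.2473]
eef_rot: [-0.001, -0.109, 0.994, -0.0]
wrist_force: [-6.3, -1.3, -0.4]
grip_width: 0.133
```

Emit:
{"api": "send_rows", "payload": {"increments": [[[0,0,-0.003],0],[[0,0,0],0]]}}

```text
t: 14.55
tcp_pos: [0.5189, 0.2348, 0.2459]
eef_rot: [-0.001, -0.109, 0.994, -0.0]
wrist_force: [-5.3, -0.8, -0.7]
grip_width: 0.134
```

Emit:
{"api": "send_rows", "payload": {"increments": [[[0,0,-0.002],0],[[0,0,0],0]]}}

```text
t: 14.8
tcp_pos: [0.5189, 0.2348, 0.245]
eef_rot: [-0.001, -0.109, 0.994, -0.0]
wrist_force: [-5.6, -0.4, -1.1]
grip_width: 0.134
```

Now 0.6–1 mm steps until the force drops as the gate snaps shut.

Emit:
{"api": "send_rows", "payload": {"increments": [[[0,0,-0.002],0],[[0,0,0],0]]}}

```text
t: 15.05
tcp_pos: [0.5189, 0.2348, 0.2439]
eef_rot: [-0.001, -0.109, 0.994, -0.0]
wrist_force: [-6.2, -1.7, -0.5]
grip_width: 0.132
```

Emit:
{"api": "send_rows", "payload": {"increments": [[[0,0,-0.002],0],[[0,0,0],0]]}}

```text
t: 15.3
tcp_pos: [0.5185, 0.2347, 0.2424]
eef_rot: [-0.001, -0.109, 0.994, -0.0]
wrist_force: [-6.0, -1.5, -3.1]
grip_width: 0.134
```

Emit:
{"api": "send_rows", "payload": {"increments": [[[0,0,-0.0015],0],[[0,0,0],0]]}}

```text
t: 15.55
tcp_pos: [0.518, 0.2346, 0.2411]
eef_rot: [-0.002, -0.109, 0.994, -0.0]
wrist_force: [-6.4, -1.1, -4.5]
grip_width: 0.133
```

Emit:
{"api": "send_rows", "payload": {"increments": [[[0,0,-0.0012],0],[[0,0,0],0]]}}

```text
t: 15.8
tcp_pos: [0.5195, 0.2349, 0.2412]
eef_rot: [-0.0, -0.109, 0.994, -0.0]
wrist_force: [0.1, 0.3, -4.4]
grip_width: 0.134
```

The sideways force fell from -6 N to 0, so the gate has snapped shut. Now I lower until the crown carries the tin.

Emit:
{"api": "send_rows", "payload": {"increments": [[[0,0,-0.001],0],[[0,0,0],0]]}}

```text
t: 16.05
tcp_pos: [0.52, 0.235, 0.242]
eef_rot: [0.001, -0.109, 0.994, 0.0]
wrist_force: [0.5, 0.6, -2.6]
grip_width: 0.134
```

Emit:
{"api": "send_rows", "payload": {"increments": [[[0,0,-0.001],0],[[0,0,0],0]]}}

```text
t: 16.3
tcp_pos: [0.5196, 0.2349, 0.2415]
eef_rot: [0.0, -0.109, 0.994, 0.0]
wrist_force: [0.6, -0.0, -3.9]
grip_width: 0.134
```

```bash
python3 - <<'E'
from h import *
np.set_printoptions(precision=4,suppress=True)
S=grab_frame("side")
s=sense();print(s["tcp_pos"],s["wrist_force"],s["moment"])
cv2.imwrite("pics/c.png",cv2.resize(S["pixels"][110:185,245:320],(600,600),interpolation=cv2.INTER_CUBIC))
E
```

```text
[0.5196 0.2349 0.2415] [-0.0174 -0.1871 -3.755 ] [-0.0085 -0.0353  0.0201]
```

View pics/c.png

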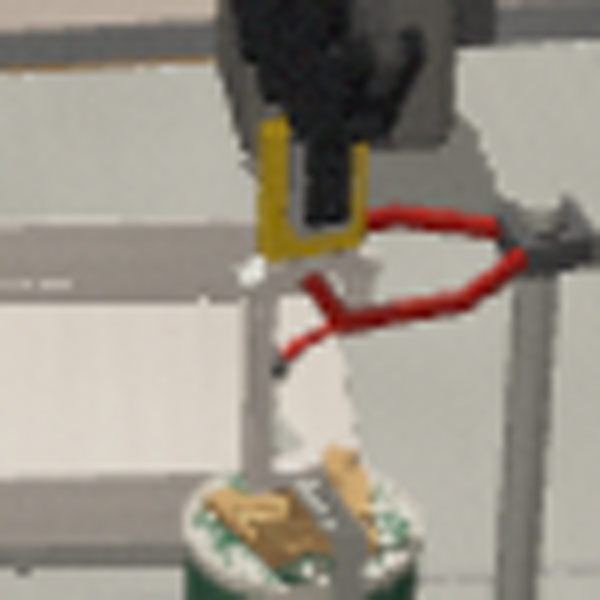

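The picture shows the gate shut, running from (280,365) to (335,330) under the bar, with the bar inside the crown. Lowering in small steps to seat it.

Emit:
{"api": "send_rows", "payload": {"increments": [[[0,0,-0.001],0],[[0,0,0],0]]}}

```text
t: 16.6
tcp_pos: [0.5195, 0.2349, 0.2409]
eef_rot: [-0.0, -0.109, 0.994, -0.0]
wrist_force: [0.2, -0.9, -3.8]
grip_width: 0.132
```

Emit:
{"api": "send_rows", "payload": {"increments": [[[0,0,-0.001],0],[[0,0,0],0]]}}

```text
t: 16.85
tcp_pos: [0.5195, 0.2349, 0.2404]
eef_rot: [-0.0, -0.109, 0.994, -0.0]
wrist_force: [0.1, -1.0, -3.5]
grip_width: 0.137
```

Emit:
{"api": "send_rows", "payload": {"increments": [[[0,0,-0.001],0],[[0,0,0],0]]}}

```text
t: 17.1
tcp_pos: [0.5194, 0.2349, 0.2399]
eef_rot: [-0.0, -0.109, 0.994, -0.0]
wrist_force: [0.4, -0.0, -3.3]
grip_width: 0.138
```

Emit:
{"api": "send_rows", "payload": {"increments": [[[0,0,-0.001],0],[[0,0,0],0]]}}

```text
t: 17.35
tcp_pos: [0.5195, 0.235, 0.2395]
eef_rot: [0.0, -0.109, 0.994, 0.0]
wrist_force: [0.9, 0.1, -4.3]
grip_width: 0.132
```

Emit:
{"api": "send_rows", "payload": {"increments": [[[0,0,-0.001],0],[[0,0,0],0]]}}

```text
t: 17.6
tcp_pos: [0.5197, 0.235, 0.2393]
eef_rot: [0.0, -0.109, 0.994, 0.0]
wrist_force: [-0.3, 0.2, -0.6]
grip_width: 0.134
```

Emit:
{"api": "send_rows", "payload": {"increments": [[[0,0,-0.0003],0],[[0,0,0],0],[[0,0,0],0]], "squeeze": 20}}

```text
t: 17.98
tcp_pos: [0.5197, 0.235, 0.2392]
eef_rot: [0.0, -0.109, 0.994, 0.0]
wrist_force: [-1.0, 0.2, 2.5]
grip_width: 0.134
```

Emit:
{"api": "send_rows", "payload": {"increments": [[[0,0,0],0],[[0,0,0],0],[[0,0,0],0],[[0,0,0],0]], "fingers": -0.3}}

```text
t: 18.48
tcp_pos: [0.5195, 0.2349, 0.2387]
eef_rot: [-0.0, -0.109, 0.994, -0.0]
wrist_force: [-0.4, 0.0, -0.2]
grip_width: 0.353
```

```bash
python3 - <<'E'
from h import *
np.set_printoptions(precision=4,suppress=True)
S=grab_frame("side")
s=sense();print(s["tcp_pos"],s["wrist_force"],s["moment"],s["grip_width"])
cv2.imwrite("pics/d.png",cv2.resize(S["pixels"][110:185,245:320],(600,600),interpolation=cv2.INTER_CUBIC))
E
```

```text
[0.5195 0.2349 0.2387] [-0.3722 -0.6486  0.1272] [-0.016   0.0223 -0.0158] 0.3477078168119593
```

View pics/d.png

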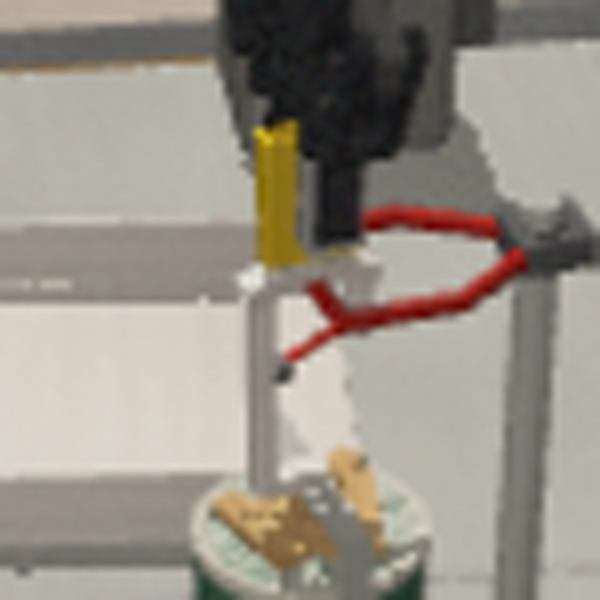

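The tin hangs with the gate shut and the fingers off the tab. Rising straight up.

Emit:
{"api": "send_rows", "payload": {"increments": [[[0,0,0.02],0],[[0,0,0.04],0],[[0,0,0.06],0],[[0,0,0.08],0],[[0,0,0.08],0],[[-0.08,0,0.02],0],[[-0.1,0,0],0],[[-0.1,0,0],0],[[0,0,0],0],[[0,0,0],0],[[0,0,0],0],[[0,0,0],0]]}}

```text
t: 20.02
tcp_pos: [0.3802, 0.2348, 0.3885]
eef_rot: [-0.0, -0.108, 0.994, -0.0]
wrist_force: [0.1, -0.3, 1.1]
grip_width: 0.35
```

Emit:
{"api": "send_rows", "payload": {"increments": [[[0,0,0],0],[[0,0,0],0],[[0,0,0],0],[[0,0,0],0],[[0,0,0],0],[[0,0,0],0],[[0,0,0],0],[[0,0,0],0],[[0,0,0],0],[[0,0,0],0],[[0,0,0],0],[[0,0,0],0]]}}

```text
t: 21.52
tcp_pos: [0.3795, 0.2349, 0.3888]
eef_rot: [-0.0, -0.109, 0.994, -0.0]
wrist_force: [-0.0, -1.1, 0.7]
grip_width: 0.352
```

```bash
cat > sw.py <<'E'
from h import *
S=grab_frame("side");c=S["pixels"][90:220,230:360].copy()
a=S["pixels"];m=0
for i in range(5):
    q=grab_frame("side")["pixels"];m=np.abs(q[90:215,230:330].astype(int)-a[90:215,230:330]).mean();print(i,round(m,2))
cv2.imwrite("pics/e.png",cv2.resize(c,(600,600),interpolation=cv2.INTER_CUBIC))
s=sense();print(s["t"],s["tcp_pos"],s["wrist_force"])
E
python3 sw.py
```

```text
0 1.42
1 1.46
2 1.45
3 1.3
4 1.24
21.825 [0.3794727  0.23494556 0.38880819] [-0.34973808  0.47979711  0.19005351]
```

View pics/e.png

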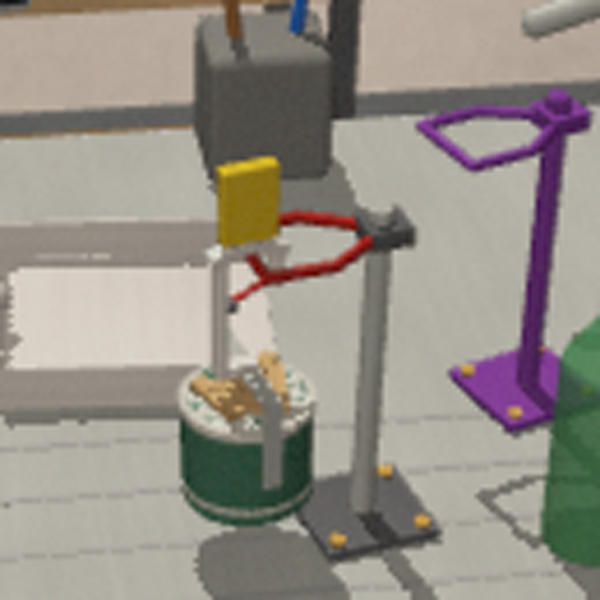

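It hangs with the gate shut. I'll wait a few seconds for any swing to die, then check stillness from the tab and tin positions.

Emit:
{"api": "send_rows", "payload": {"increments": [[[0,0,0],0],[[0,0,0],0],[[0,0,0],0],[[0,0,0],0],[[0,0,0],0],[[0,0,0],0],[[0,0,0],0],[[0,0,0],0],[[0,0,0],0],[[0,0,0],0],[[0,0,0],0],[[0,0,0],0]]}}

```text
t: 23.32
tcp_pos: [0.3795, 0.2349, 0.3888]
eef_rot: [0.0, -0.109, 0.994, -0.0]
wrist_force: [0.3, -0.7, -0.4]
grip_width: 0.348
```

Emit:
{"api": "send_rows", "payload": {"increments": [[[0,0,0],0],[[0,0,0],0],[[0,0,0],0],[[0,0,0],0],[[0,0,0],0],[[0,0,0],0],[[0,0,0],0],[[0,0,0],0],[[0,0,0],0],[[0,0,0],0],[[0,0,0],0],[[0,0,0],0]]}}

```text
t: 24.82
tcp_pos: [0.3795, 0.2349, 0.3888]
eef_rot: [-0.0, -0.109, 0.994, -0.0]
wrist_force: [-0.4, 0.5, -0.5]
grip_width: 0.349
```

Emit:
{"api": "send_rows", "payload": {"increments": [[[0,0,0],0],[[0,0,0],0],[[0,0,0],0],[[0,0,0],0],[[0,0,0],0],[[0,0,0],0],[[0,0,0],0],[[0,0,0],0],[[0,0,0],0],[[0,0,0],0],[[0,0,0],0],[[0,0,0],0]]}}

```text
t: 26.32
tcp_pos: [0.3795, 0.2349, 0.3888]
eef_rot: [0.0, -0.109, 0.994, -0.0]
wrist_force: [-0.4, 0.5, 0.0]
grip_width: 0.346
```

```bash
python3 - <<'E'
from h import *
np.set_printoptions(precision=2,suppress=True)
def cen(m):
    ys,xs=np.nonzero(m);return np.array([xs.mean(),ys.mean()])
for i in range(14):
    p=grab_frame("side");w=p["pixels"][165:208,262:304].astype(int)
    g=(w[...,1]>w[...,2]+20)&(w[...,1]<110)
    t=tabmask(p).copy();t[:, :265]=0;t[:,305:]=0;t[150:]=0
    if i in(0,13) or i%2==0: print(i,"tab",cen(t),"tin",cen(g),g.sum())
T=grab_frame("top")
ys,xs=np.nonzero(tabmask(p));z=(xs>265)&(xs<305)&(ys<150)
print("tab px",cen(t))
for n in("tab","seat","tin_base","eye"):print(n,[(px(r).round(1).tolist(),round(r["score"],2)) for r in mark_of(p,n)][:3])
c,s=np.cos(.214),np.sin(.214)
for nm,z in(("tab",.2565),("base",.2565-.213)):print("upright model",nm,proj(p,[.5199,.2345,z]))
for n in("jug","bottle","mug","dustpan","brush","soap","peg"):print(n,[(px(r).round(1).tolist(),round(r["score"],2)) for r in mark_of(T,n)][:1])
print(sense()["t"])
E
```

```text
0 tab [283.33 132.98] tin [19.08 27.49] 316
2 tab [283.39 132.98] tin [19.28 27.48] 324
4 tab [283.39 132.98] tin [19.22 27.52] 316
6 tab [283.36 133.02] tin [19.17 27.51] 326
8 tab [283.33 133.01] tin [19.19 27.57] 319
10 tab [283.39 133.  ] tin [19.21 27.6 ] 317
12 tab [283.36 133.02] tin [18.98 27.61] 317
13 tab [283.27 132.99] tin [18.85 27.53] 317
tab px [283.27 132.99]
tab [([280.0, 133.5], 0.76)]
seat [([284.4, 146.0], 0.84)]
tin_base [([285.3, 194.2], 0.79)]
eye [([328.4, 121.5], 0.74), ([283.6, 144.4], 0.69), ([163.0, 155.8], 0.57)]
upright model tab [283.65 132.57]
upright model base [281.81 196.3 ]
jug [([357.2, 154.9], 0.68)]
bottle [([234.2, 149.9], 0.92)]
mug [([287.4, 150.4], 0.73)]
dustpan [([152.3, 219.0], 0.79)]
brush [([424.4, 217.7], 0.95)]
soap []
peg [([217.6, 197.8], 0.7)]
27.625
```

```bash
python3 -c "
from station import sign_off
print(sign_off())"
```

```text
the job is handed in; nothing more can be done
None
```

The peg tin now hangs from the red eye by the crown of its snap hook, with the gate shut under the bar. I handed the job in at about 27.6 s. I gripped it by the yellow tab, brought it in from the front over the eye, and pressed it down by feel.

**The press:** the gate resisted with about 6–7 N, and the force then fell to near zero when it snapped shut. I lowered until the crown carried the tin, let go, and backed the gripper away. The forces reported on the wrist during the press stayed within about 8 N, well under the eye's 20 N.

**Last checks:**
- **Stillness:** over the last 14 frames the tab and tin stayed put to within about 0.1 px and 0.4 px.
- **Position:** the tab was within 0.6 px of where an upright hang would put it. The base of the tin is well clear of the board.
- **Upright (small disagreement):** the network put the tin's base about 3.5 px sideways of the upright model, which would be about 3° of lean. I took this as detection error because the tab agrees.
- **Bystanders:** the jug, bottle, mug, dustpan and brush were found within a few pixels of where they started. The soap was not found in the last top view, and the top "peg" hit was one of the pegs on the tin. Neither the soap nor the loose peg was confirmed at the end, but neither was ever approached.

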